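# Turn up the drying beaker and complete the row

### The job

Two restored clay beakers are still on the grey drying board: the blue-banded one mouth-down, the cream-banded one mouth-up. Lay the blue-banded beaker on its side on the blue rails of the cradle and let go of it, then take it again another way so that it ends mouth-up; stand both beakers mouth-up on the low wooden shelf, one centred on each of the two white cards, to complete the row. Set them down rather than drop them, and leave the two beakers already on the shelf and the other things on the table where they are.

Things in the scene. Friction and masses are not known exactly. Their poses are not given: they have to be found in the camera images.
- beaker_a: clay beaker, straight wall, outer diameter 60 mm, height 85, wall 5, base 7 thick (54 diameter at its foot), 0.15 to 0.3 kg. Origin: centre of the base's underside; z points from base to mouth. This one has a blue band near the rim. At the start it stands mouth-down on the drying board, so its origin is at its top, 97 mm above the table, and its z axis points down.
- beaker_a_mid (a point): The middle of the blue-banded beaker: on its axis, half-way up (42.5 mm from the base).
- beaker_b: clay beaker, straight wall, outer diameter 60 mm, height 85, wall 5, base 7 thick (54 diameter at its foot), 0.15 to 0.3 kg. Origin: centre of the base's underside; z points from base to mouth. This one has a cream band near the rim. At the start it stands mouth-up on the drying board, origin 12 mm above the table.
- beaker_c: clay beaker, straight wall, outer diameter 60 mm, height 85, wall 5, base 7 thick (54 diameter at its foot), 0.15 to 0.3 kg. Origin: centre of the base's underside; z points from base to mouth. No band. It already stands mouth-up on the shelf and stays there.
- beaker_d: clay beaker, straight wall, outer diameter 60 mm, height 85, wall 5, base 7 thick (54 diameter at its foot), 0.15 to 0.3 kg. Origin: centre of the base's underside; z points from base to mouth. Dark band near the rim. It already stands mouth-up on the shelf and stays there.
- drying_board: Fixed grey board 250 x 120 x 12 mm with thin white lines across it; the two beakers stand on it about 120 mm apart along its length. Origin: centre of its underside, on the table; x along its length. The board and the cradle may be on either side.
- cradle: Fixed cradle: light wooden base 150 x 90 x 12 mm with two parallel blue rails (16 mm round bars, 146 mm long) along its x axis, at y = +-20 mm, bar centres 18 mm above the table. A beaker lying along them has its axis along x, 50 mm above the table. Origin: centre of the base's underside, on the table.
- shelf: Fixed low wooden shelf: one board 120 (its x, depth) x 390 (its y, length) x 18 mm, top surface 50 mm above the table, on two end blocks. Four places at x = 0, y = -142.5, -47.5, 47.5, 142.5 mm: two hold beakers, two have white cards. Origin: centre of its footprint, on the table.
- card_1: White square card, 72 x 72 mm and 1 mm thin, on the shelf, marking an empty place. Origin: its centre, on the shelf's top surface; x and y along the shelf's x and y.
- card_2: The second white card, same as the first, marking the other empty place. Origin: its centre, on the shelf's top surface.
- brush: Bystander: brush 170 mm long lying on the table between the board and the cradle; leave it.
- spatula: Bystander: spatula 180 mm long lying on the table between the board and the cradle; leave it.
- glue: Bystander: white bottle, 54 mm diameter, 150 mm tall, beyond the shelf.
- bowl: Bystander: clay bowl, 120 mm diameter, 55 mm tall, beyond the shelf.
- jar: Bystander: glass jar, 70 mm diameter, 110 mm tall, beyond the shelf.

How it is judged (in metres and radians):
On the way:
1. the blue-banded beaker lies on its side on the cradle's rails, along them, released (angle between beaker_a's own z axis and vertical between 1.4 and 1.74 rad and horizontal distance between beaker_a_mid and cradle below 0.05 m and height (world z) of beaker_a_mid between 0.042 and 0.058 m and angle between the z axis of beaker_a and the x axis of cradle, either way round below 0.2 rad and contact force between the fingers and beaker_a below 0.05 N), for 0.2 s.
At the end, for the whole second after the job is handed in: Both banded beakers from the drying board stand mouth-up and still on the shelf, within 0.1 rad of upright, one on each white card with its centre within 15 mm of the card's centre; the two beakers that were on the shelf stand upright within 15 mm of where they were (angle between each of beaker_a, beaker_b, beaker_c, beaker_d's own z axis and vertical below 0.1 rad and z of beaker_a in the frame of shelf between 0.044 and 0.056 m and linear speed of each of beaker_a, beaker_b below 0.02 m/s and z of beaker_b in the frame of shelf between 0.044 and 0.056 m and ((horizontal distance between beaker_a and card_1 below 0.015 m and horizontal distance between beaker_b and card_2 below 0.015 m) or (horizontal distance between beaker_a and card_2 below 0.015 m and horizontal distance between beaker_b and card_1 below 0.015 m)) and distance of each of beaker_c, beaker_d from where it was at the start of the episode below 0.015 m); the robot touches nothing.
It fails at once if a beaker of the shelf's row is moved more than 20 mm or tipped (distance of any of beaker_c, beaker_d from where it was at the start of the episode above 0.02 m or angle between any of beaker_c, beaker_d's own z axis and vertical above 0.3 rad).
It fails at once if a bystander (brush, spatula, bottle, bowl, jar) is moved more than 30 mm (distance of any of brush, spatula, glue, bowl, jar from where it was at the start of the episode above 0.03 m).
It fails at once if a beaker is dropped: falls free of the fingers at more than 0.6 m/s ((linear speed of beaker_a above 0.6 m/s and contact force between the fingers and beaker_a below 0.05 N) or (linear speed of beaker_b above 0.6 m/s and contact force between the fingers and beaker_b below 0.05 N)).
It also fails if it takes over 72 s, if anything falls off the work surface, if the arm or the gripper's body presses on something with over 40 N, if the wrist force passes 120 N, or if a joint passes its speed limit or range.

### The arm

A 6-joint arm with a two-finger parallel gripper is mounted at the origin on the work surface. World frame = base frame: x ahead of the robot, y to its left, z up, the work surface at z = 0. Lengths are in mm, angles in degrees, forces in N, time in s.
With the tool pointing down it reaches from about 350 to 850 mm from the base axis. Payload 8.1 kg.
Tool frame: the origin (TCP) lies midway between the tips of the shut fingers; the grasp point (between the pads) lies 19 mm behind it; z points along the fingers, y is the line along which they close (so a half turn about z gives the same grasp; the last joint's range is limited). The gripper opens to 85 mm and grips with 20 to 120 N. Pads are 22 mm wide; open, the fingers measure 114 mm over their backs; the gripper's body (76 mm by 85 mm) begins 54 mm behind the grasp point. The pads swing forward as they close: fully open they stand 13 mm farther back than shut.
Start: joints at [70.623, 7.471, 85.268, -0, 87.261, -4.893], TCP at [150.047, 580.94, 206.692] pointing down, gripper open.
Joint ranges: [-169.43, 169.43], [-51.17, 129.36], [1.28, 143.12], [-76.62, 256.62], [0, 156.53], [-152.29, 152.29]. Speed limits (degrees/s): [136.94, 136.94, 159.86, 180, 180, 180].

### API

Orientations are given as [roll, pitch, yaw] about the fixed x, y, z axes, in that order (R = Rz(yaw) Ry(pitch) Rx(roll)).
In Python, from bench import sensors, optics, r gives the robot as it stands.
- The arm moves only by the tool apply_moves, never from a script. Its argument "targets" is a list of rows, each a list of 7 numbers: the shift along the tool's x, y, z in mm, then the turn, a rotation vector about the tool's x, y, z in rad, then the closure, from 0 (fully open) to 1 (shut). In form: [[x, y, z, wx, wy, wz, claw], ...]. A call has 1 to 20 rows; each row shifts and turns the commanded pose from where the row before left it, along the tool's axes as they then stand; what a row does not reach is not made up. A row lasts 1/8 s, in which the tool goes at most 62.5 mm and 10.7 degrees, less where a joint would pass 70% of its speed; a pose out of reach is approached as far as the arm can. A call is refused whole if a number of a shift passes 62.5 or a number of a turn 0.188, either way. A call with a gripper value outside its range is refused whole. The fingers move at their own pace and stop on an object; "force" is the grip in N (left out, the last holds). Time passes only in rows, so rows that do not move let the fingers close. It gives the time, the measured TCP pose, the force, the opening and the grip force at its end, in the units of the state.
- sensors.sense(): the state, without advancing time (a new reading comes with each control period).
- optics.snapshot(name): name is "scene" or "top"; returns the picture (480x640x3 uint8, red, green, blue); there is no depth.
- optics.get_calibration(name): a dict with "camera_matrix" (3x3 intrinsics, pixels), "pose" (4x4, takes a point from camera to world coordinates). Camera axes: x right, y down, z forward; pixel columns grow to the right and rows downward; lengths in mm; the calibration is good to about 2 mm. A picture is of the moment at which its call begins. get_calibration takes no time and is no camera call.
- r.hand_in(): hands the job in; it is judged then, once.
The state is a dict: "time": time; "joint_pos": joint angles; "qd": joint speeds; "joint_efforts": joint torques, N m; "tool_pos": TCP position; "tcp_rot": TCP orientation; "ft_force": force on the tool from outside, world axes, zero at the start; "wrist_torque": the same for the moment, N m; "finger_gap": finger opening in mm; "grip_force": force on a finger pad.
Only numpy, scipy, OpenCV 4.12 (cv2) and the standard library are available. Lean on these libraries where they do the work, as an engineer would, in place of code of your own. Each camera call takes 0.05 s, during which the arm holds its last target. There are 200 camera calls.

## Working session

There is one attempt and no reset: what is moved stays moved. The work goes in short steps, Python scripts to look and compute and a tool call to move; the robot and the scene stay as the last step left them, time stands still between calls to the robot, and variables do not carry over. Pictures are saved under pics/ and viewed, at most 10 in all, crops included, and the job is handed in when it is done.

Besides the shell and the picture viewer there is one more tool, called after "Emit:" as name(argument=value, ...), one argument or row to a line, values as JSON. apply_moves: Moves the arm, as the interface text tells. Its arguments: {"type":"object","properties":{"targets":{"type":"array"},"force":{"type":"number"}},"required":["targets"]}

```bash
mkdir -p pics; ls; python3 - <<'E'
from bench import sensors, optics, r
import cv2
print(sensors.sense())
for n in("scene","top"):
    im=optics.snapshot(n); cv2.imwrite(f"pics/{n}0.png",im[:,:,::-1]); c=optics.get_calibration(n); print(c)
E
```

```text
pics
{'time': 0.0, 'joint_pos': array([ 7.06218104e+01,  7.51429020e+00,  8.53304140e+01,  8.05644624e-04,
        8.72628178e+01, -4.89046486e+00]), 'qd': array([-0.01294363,  0.04339486,  0.12089064, -0.00094342,  0.04085947,
        0.00812002]), 'joint_efforts': array([ 7.34500336e-04, -5.69395924e+01, -5.00552237e+01, -5.13634916e-05,
        1.44062773e-02, -2.08222849e-05]), 'tool_pos': array([149.84710779, 580.35683701, 205.64214358]), 'tcp_rot': array([-1.79892938e+02, -9.96809336e-03,  1.65512227e+02]), 'ft_force': array([-0.4349822 ,  0.65252416, -0.28945083]), 'wrist_torque': array([-0.00413165,  0.04593962, -0.00986188]), 'grip_force': 0.0, 'finger_gap': 85.28148887400197}
{'camera_matrix': array([[486.63328536,   0.        , 329.26680276],
       [  0.        , 486.63328536, 239.5327363 ],
       [  0.        ,   0.        ,   1.        ]]), 'pose': array([[ 5.54108645e-01,  5.78337691e-01, -5.98739613e-01,
         1.15996312e+03],
       [ 8.32285864e-01, -3.98926477e-01,  3.84912857e-01,
        -3.74845296e+02],
       [-1.62434714e-02, -7.11606057e-01, -7.02390895e-01,
         7.57148454e+02],
       [ 0.00000000e+00,  0.00000000e+00,  0.00000000e+00,
         1.00000000e+00]])}
{'camera_matrix': array([[470.50595254,   0.        , 315.02961693],
       [  0.        , 470.50595254, 240.65933795],
       [  0.        ,   0.        ,   1.        ]]), 'pose': array([[ 1.80152421e-03, -9.98865286e-01,  4.75909160e-02,
         5.12713330e+02],
       [-9.99979330e-01, -2.09317983e-03, -6.07926304e-03,
        -1.97048573e+01],
       [ 6.17198116e-03, -4.75789804e-02, -9.98848411e-01,
         1.10018867e+03],
       [ 0.00000000e+00,  0.00000000e+00,  0.00000000e+00,
         1.00000000e+00]])}
```

View pics/top0.png

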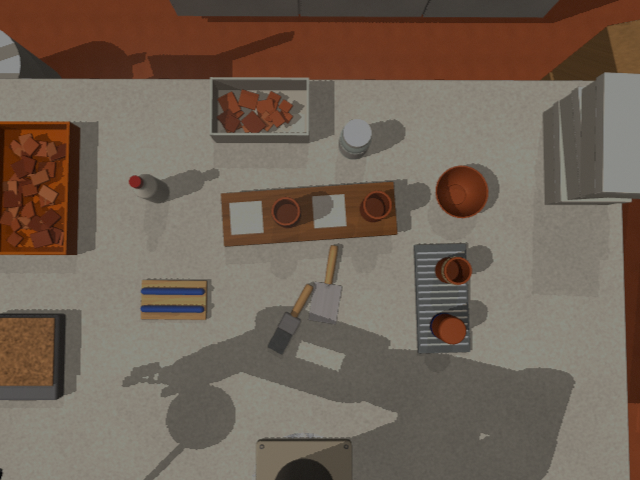

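View pics/scene0.png

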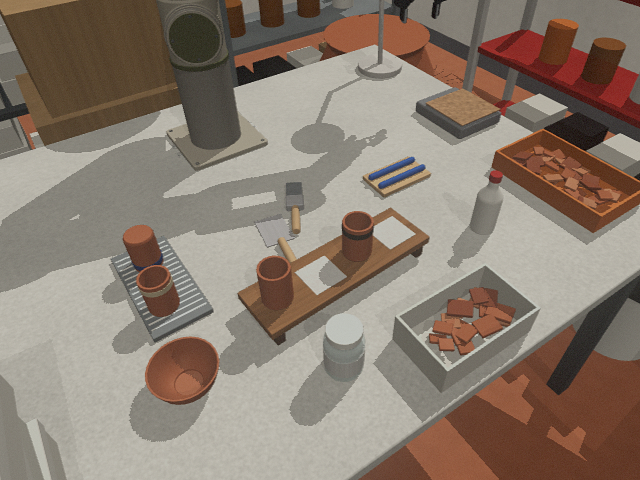

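The top view looks straight down (up = +x, left = +y). It shows:
- Board on the right at about (442,298): the blue-banded beaker near (450,328) and the cream-banded one near (456,270).
- Cradle on the left at (174,300).
- Cards at (247,217) and (329,211), with shelf beakers at (287,212) and (377,205).

The scene view agrees with this.

```bash
cat > h.py <<'E'
import numpy as np, cv2
from bench import sensors, optics, r
from scipy.spatial.transform import Rotation as Ro
C={n:optics.get_calibration(n) for n in("scene","top")}
def ray(n,p):
    K,T=C[n]["camera_matrix"],C[n]["pose"]
    d=T[:3,:3]@np.linalg.solve(K,[p[0],p[1],1]); return T[:3,3],d
def onz(n,p,z):
    o,d=ray(n,p); return (o+d*(z-o[2])/d[2]).round(1)
def proj(n,P):
    K,T=C[n]["camera_matrix"],C[n]["pose"]; q=K@(T[:3,:3].T@(np.array(P)-T[:3,3])); return q[:2]/q[2]
def blobs(m,roi,amin):
    x0,y0,x1,y1=roi; k=np.zeros_like(m); k[y0:y1,x0:x1]=m[y0:y1,x0:x1]
    cs,_=cv2.findContours(k,cv2.RETR_EXTERNAL,cv2.CHAIN_APPROX_NONE)
    return [cv2.convexHull(c) for c in cs if cv2.contourArea(c)>amin]
def cen(h): M=cv2.moments(h); return M["m10"]/M["m00"],M["m01"]/M["m00"]
def tri(p,q):
    (o1,d1),(o2,d2)=ray("top",p),ray("scene",q)
    A=np.stack([d1,-d2],1); s=np.linalg.lstsq(A,o2-o1,rcond=None)[0]
    a,b=o1+d1*s[0],o2+d2*s[1]; return ((a+b)/2).round(1),np.linalg.norm(a-b).round(1)
def goto(P):
    s=sensors.sense(); R=Ro.from_euler("xyz",s["tcp_rot"],degrees=True)
    return R.inv().apply(np.array(P)-s["tool_pos"]).round(1)
E
python3 - <<'E'
from h import *
I={n:cv2.imread(f"pics/{n}0.png") for n in C}
H={n:cv2.cvtColor(i,cv2.COLOR_BGR2HSV) for n,i in I.items()}
clay={n:cv2.inRange(h,(0,100,30),(14,255,255)) for n,h in H.items()}
blue={n:cv2.inRange(h,(105,120,40),(130,255,255)) for n,h in H.items()}
white=cv2.inRange(H["top"],(0,0,170),(180,60,255))
wd=cv2.inRange(H["top"],(8,80,50),(25,255,255))
for b in blobs(blue["top"],(120,260,230,340),50):
    (c,s,a)=cv2.minAreaRect(b); bx=cv2.boxPoints(cv2.minAreaRect(b)); print("rail",onz("top",c,26),s,a,[onz("top",q,26)[:2] for q in bx])
for b in blobs(white,(215,180,360,250),300):
    rc=cv2.minAreaRect(b); print("card",rc,onz("top",rc[0],51),[onz("top",q,51)[:2] for q in cv2.boxPoints(rc)])
for n,roi in (("top",(420,245,490,350)),("top",(255,185,410,235)),("scene",(115,215,195,320)),("scene",(245,205,385,310))):
    for b in blobs(clay[n],roi,150):
        print(n,"clay",cv2.boundingRect(b),np.round(cen(b),1),"midplane",onz(n,cen(b),54.5 if roi[0] in(420,115) else 92.5))
E
```

```text
rail [409.3 298.7  26. ] (5.0, 61.0) 90.0 [array([414.9, 367.8]), array([415. , 229.8]), array([403.8, 229.6]), array([403.6, 367.5])]
rail [447.7 299.3  26. ] (5.0, 61.0) 90.0 [array([453.2, 368.5]), array([453.4, 230.3]), array([442.1, 230.1]), array([441.9, 368.3])]
top clay (432, 314, 34, 30) [448.7 328.5] midplane [ 368.9 -321.7   54.5]
top clay (435, 257, 37, 28) [453.3 270.2] midplane [ 497.4 -333.5   54.5]
top clay (255, 185, 142, 50) [326.5 210.4] midplane [625.9 -50.3  92.5]
scene clay (143, 283, 36, 34) [162.3 300.9] midplane [ 520.3 -331.    54.5]
scene clay (123, 225, 48, 68) [145.9 258.8] midplane [ 398.9 -321.    54.5]
scene clay (245, 235, 140, 75) [314.3 273.3] midplane [650.7 -81.4  92.5]
scene clay (342, 211, 43, 25) [361.8 221.5] midplane [587.5  72.1  92.5]
```

```bash
python3 - <<'E'
import cv2,numpy as np
t=cv2.imread("pics/top0.png"); s=cv2.imread("pics/scene0.png")
a=cv2.resize(t[240:355,405:480],None,fx=4,fy=4,interpolation=cv2.INTER_NEAREST)
b=cv2.resize(s[215:330,105:215],None,fx=4,fy=4,interpolation=cv2.INTER_NEAREST)
cv2.imwrite("pics/crop1.png",np.hstack([a,b]))
h=cv2.cvtColor(t,cv2.COLOR_BGR2HSV)
for p in((247,217),(329,211),(260,235),(450,330),(450,315),(435,330),(455,258),(300,250)): print(p,h[p[1],p[0]])
E
```

```text
(247, 217) [ 33  18 139]
(329, 211) [ 18  32 103]
(260, 235) [ 12 146 103]
(450, 330) [  9 187 120]
(450, 315) [  8 181  38]
(435, 330) [  9 201  66]
(455, 258) [  9 191 115]
(300, 250) [ 21  31 131]
```

View pics/crop1.png

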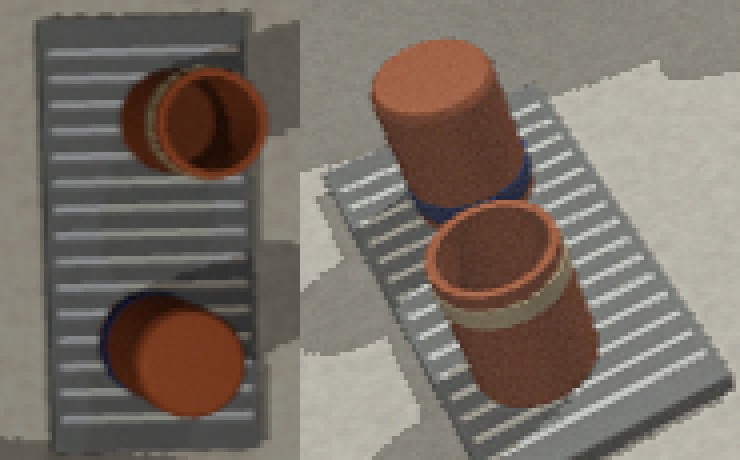

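The crop shows, in full-picture pixels:
- Beaker a's top disc: about (452.2,330.0) in top and (137.9,234) in scene.
- Beaker b's rim: about (457.6,270.5) in top and (152.9,277) in scene.

Both are at z=97. Next I check these positions and measure the cards.

```bash
python3 - <<'E'
from h import *
for t,s in (((452.2,330),(137.9,234)),((457.6,270.5),(152.9,277))):
    print(onz("top",t,97),onz("scene",s,97),tri(t,s))
im=cv2.imread("pics/top0.png");h=cv2.cvtColor(im,cv2.COLOR_BGR2HSV)
low=cv2.inRange(h,(0,0,60),(180,75,255))
for roi in((224,190,272,243),(305,188,352,237)):
    # card surrounded by wood: take component containing centre
    n,l,st,ce=cv2.connectedComponentsWithStats(low[roi[1]:roi[3],roi[0]:roi[2]])
    i=1+np.argmax(st[1:,4]); c=cv2.convexHull(np.argwhere(l==i)[:,::-1].astype(np.float32))+np.float32(roi[:2])
    rc=cv2.minAreaRect(c); print(st[i],rc,onz("top",rc[0],51))
sc=cv2.cvtColor(cv2.imread("pics/scene0.png"),cv2.COLOR_BGR2HSV)
wood=cv2.inRange(h,(5,85,40),(25,255,255))
c=max(blobs(wood,(200,170,415,255),2000),key=cv2.contourArea); rc=cv2.minAreaRect(c)
print("shelf",rc,[onz("top",q,50) for q in cv2.boxPoints(rc)])
vis=im[170:260,205:410].copy(); vis[low[170:260,205:410]>0]=(0,255,0); cv2.imwrite("pics/lowm.png",cv2.resize(np.vstack([im[170:260,205:410],vis]),None,fx=3,fy=3,interpolation=0))
E
```

```text
[ 371.6 -316.9   97. ] [ 370.  -315.2   97. ] (array([ 372. , -315.8,   99. ]), np.float64(1.0))
[ 497.5 -329.9   97. ] [ 496.5 -328.7   97. ] (array([ 497.6, -329.1,   98.3]), np.float64(0.8))
[   5   11   35   34 1061] ((245.9362335205078, 217.41552734375), (32.29711151123047, 32.94305419921875), 86.633544921875) [614.4 128.5  51. ]
[   7    6   35   34 1048] ((328.8756408691406, 210.75888061523438), (32.13241958618164, 32.55990219116211), 85.91438293457031) [629.8 -57.   51. ]
shelf ((308.7579040527344, 213.55908203125), (53.26482009887695, 173.65357971191406), 86.0396957397461) [array([669.3, 186.5,  50. ]), array([ 697.6, -202.5,   50. ]), array([ 577.8, -210.1,   50. ]), array([550.1, 177. ,  50. ])]
```

View pics/lowm.png

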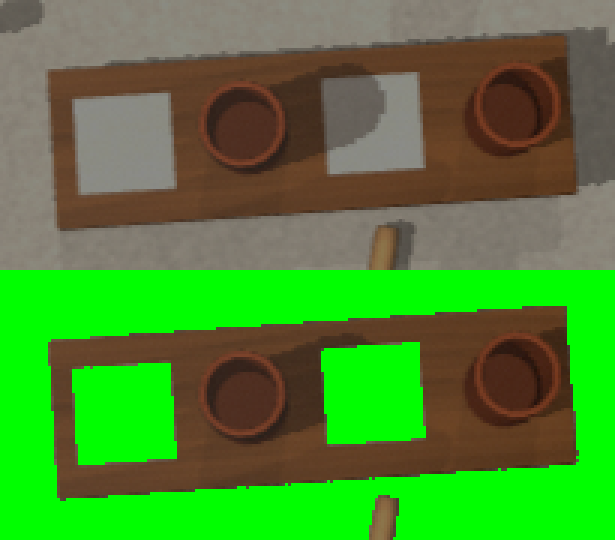

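Emit:
apply_moves(
  targets=[
    [0,0,-5,0,0,0.165,0],
    [0,0,-5,0,0,0.165,0],
    [0,0,-5,0,0,0.165,0],
    [0,0,-5,0,0,0.165,0],
    [0,0,-5,0,0,0.165,0],
    [0,0,-5,0,0,0.165,0],
    [0,0,-5,0,0,0.165,0],
    [0,0,-5,0,0,0.163,0],
    [-35,35,0,0,0,0,0],
    [-35,35,0,0,0,0,0],
    [-35,35,0,0,0,0,0],
    [-35,35,0,0,0,0,0],
    [-35,35,0,0,0,0,0],
    [-35,35,0,0,0,0,0],
    [-35,35,0,0,0,0,0],
    [-35,35,0,0,0,0,0],
  ],
  force=40,
)

```text
time: 2.1
tool_pos: [430.8, 299.5, 246.3]
tcp_rot: [-180.0, 0.0, 90.0]
ft_force: [0.5, 0.8, -0.0]
finger_gap: 85.4
grip_force: 0.0
```

Emit:
apply_moves(
  targets=[
    [-48,0,0,0,0,0,0],
    [-48,0,0,0,0,0,0],
    [-48,0,0,0,0,0,0],
    [-48,0,0,0,0,0,0],
    [-48,0,0,0,0,0,0],
    [-48,0,0,0,0,0,0],
    [-48,0,0,0,0,0,0],
    [-48,0,0,0,0,0,0],
    [-48,0,0,0,0,0,0],
    [-48,-6,0,0,0,0,0],
    [-48,-10,0,0,0,0,0],
    [-48,-14,0,0,0,0,0],
    [-48,-14,0,0,0,0,0],
    [-48,-14,0,0,0,0,0],
    [0,0,0,0,0.157,0,0],
    [0,0,0,0,0.157,0,0],
    [0,0,0,0,0.157,0,0],
    [0,0,0,0,0.157,0,0],
    [0,0,0,0,0.157,0,0],
  ],
)

```text
time: 4.47
tool_pos: [371.9, -371.6, 246.8]
tcp_rot: [180.0, -45.2, 90.0]
ft_force: [-0.1, 0.0, -0.4]
finger_gap: 85.3
grip_force: 0.0
```

```bash
python3 - <<'E'
from h import *
print(sensors.sense()["joint_pos"].round(1))
print(goto((371.5,-384,122.5)),goto((371.5,-299,37.5)))
E
```

```text
[-64.1  32.6  62.2  22.4 125.2 -57.8]
[-97.   -0.5  78.8] [-97.5  -0.6 199. ]
```

Emit:
apply_moves(
  targets=[
    [-32,0,26,0,0,0,0],
    [-32,0,26,0,0,0,0],
    [-33,0,27,0,0,0,0],
    [0,0,30,0,0,0,0],
    [0,0,30,0,0,0,0],
    [0,0,30,0,0,0,0],
    [0,0,20,0,0,0,0],
    [0,0,10,0,0,0,0],
    [0,0,0,0,0,0,0],
    [0,0,0,0,0,0,0],
  ],
)

```text
time: 5.72
tool_pos: [372.3, -300.0, 38.0]
tcp_rot: [179.9, -44.9, 90.0]
ft_force: [-0.3, 0.0, -0.1]
finger_gap: 85.7
grip_force: 0.0
```

```bash
python3 - <<'E'
from h import *
t=optics.snapshot("top")[:,:,::-1];s=optics.snapshot("scene")[:,:,::-1]
a=cv2.resize(t[240:365,390:520],None,fx=3,fy=3);b=cv2.resize(s[200:325,90:220],None,fx=3,fy=3)
cv2.imwrite("pics/g1.png",np.hstack([a,b]))
E
```

```text
(no output)
```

View pics/g1.png

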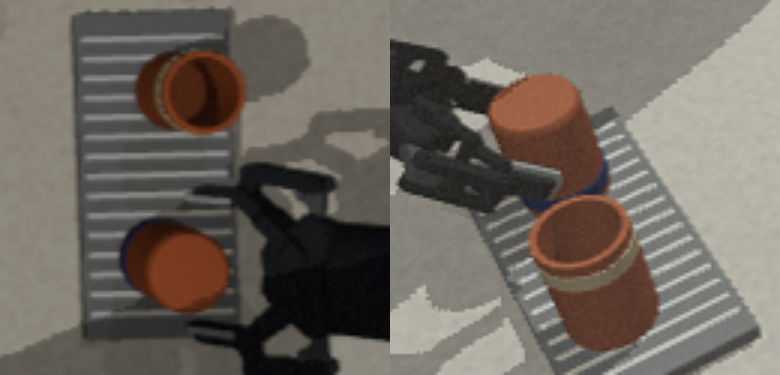

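The fingers straddle beaker a. I'll check how deep they reach by projecting the expected tip positions.

```bash
python3 - <<'E'
from h import *
s=sensors.sense();R=Ro.from_euler("xyz",s["tcp_rot"],degrees=True)
for sx in(1,-1):
  for ex in (11,-11):
    P=s["tool_pos"]+R.apply([ex,sx*43,-13]); t,q=proj("top",P),proj("scene",P)
    print(sx,ex,P.round(),"top crop",((t-[390,240])*3).round(),"scene crop",((q-[90,200])*3+[390,0]).round())
E
```

```text
1 11 [ 415. -301.   55.] top crop [148. 202.] scene crop [594. 179.]
1 -11 [ 415. -317.   39.] top crop [163. 200.] scene crop [578. 204.]
-1 11 [ 329. -301.   55.] top crop [149. 320.] scene crop [552. 104.]
-1 -11 [ 329. -317.   39.] top crop [165. 316.] scene crop [537. 129.]
```

Emit:
apply_moves(
  targets=[
    [0,0,9,0,0,0,0],
    [0,0,0,0,0,0,1],
    [0,0,0,0,0,0,1],
    [0,0,0,0,0,0,1],
    [0,0,0,0,0,0,1],
    [0,0,0,0,0,0,1],
    [0,0,0,0,0,0,1],
    [0,0,0,0,0,0,1],
    [0,0,0,0,0,0,1],
  ],
  force=45,
)

```text
time: 6.95
tool_pos: [372.1, -292.9, 31.2]
tcp_rot: [180.0, -45.0, 90.0]
ft_force: [-1.6, -2.7, 3.9]
finger_gap: 59.0
grip_force: 49.0
```

```bash
python3 - <<'E'
from h import *
t=optics.snapshot("top")[:,:,::-1];s=optics.snapshot("scene")[:,:,::-1]
a=cv2.resize(t[240:365,390:520],None,fx=3,fy=3);b=cv2.resize(s[200:325,90:220],None,fx=3,fy=3)
cv2.imwrite("pics/g2.png",np.hstack([a,b]))
s=sensors.sense();R=Ro.from_euler("xyz",s["tcp_rot"],degrees=True);print(s["joint_pos"].round(),R.inv().as_matrix().round(2))
E
```

```text
[-61.  36.  82.  21. 103. -64.] [[-0.    0.71  0.71]
 [ 1.   -0.    0.  ]
 [ 0.    0.71 -0.71]]
```

View pics/g2.png

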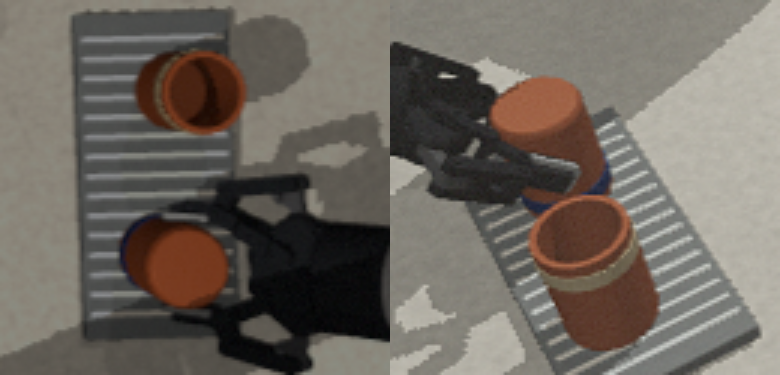

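Emit:
apply_moves(
  targets=[
    [5,0,-5,0,0,0,1],
    [10,0,-10,0,0,0,1],
    [20,0,-20,0,0,0,1],
    [20,0,-20,0,0,0,1],
    [20,0,-20,0,0,0,1],
    [20,0,-20,0,0,0,1],
    [20,0,-20,0,0,0,1],
    [20,0,-20,0,0,0,1],
    [15,7,15,0,0,0,1],
    [25,7,25,0,0,0,1],
    [25,7,25,0,0,0,1],
    [25,7,25,0,0,0,1],
    [25,7,25,0,0,0,1],
    [25,7,25,0,0,0,1],
    [25,7,25,0,0,0,1],
    [25,7,25,0,0,0,1],
    [15,0,15,0,0,0,1],
  ],
)

```text
time: 9.18
tool_pos: [427.8, -1.1, 222.3]
tcp_rot: [180.0, -45.0, 90.1]
ft_force: [0.2, -0.5, -2.0]
finger_gap: 59.2
grip_force: 48.9
```

Emit:
apply_moves(
  targets=[
    [0,0,0,0,-0.1,0,1],
    [0,0,0,0,-0.15,0,1],
    [0,0,0,0,-0.15,0,1],
    [0,0,0,0,-0.15,0,1],
    [0,0,0,0,-0.15,0,1],
    [0,0,0,0,-0.15,0,1],
    [0,0,0,0,-0.15,0,1],
    [0,0,0,0,-0.15,0,1],
    [0,0,0,0,-0.15,0,1],
    [0,0,0,0,-0.15,0,1],
    [0,0,0,0,-0.12,0,1],
    [0,0,0,0,0,0,1],
  ],
)

```text
time: 10.68
tool_pos: [426.8, -1.9, 219.9]
tcp_rot: [-179.6, 45.1, 90.4]
ft_force: [-0.3, -0.2, -2.5]
finger_gap: 59.3
grip_force: 48.9
```

```bash
python3 - <<'E'
from h import *
print(sensors.sense()["joint_pos"].round(1))
print(goto((428.5,275.7,150)),goto((428.5,275.7,27)))
t=optics.snapshot("top")[:,:,::-1];s=optics.snapshot("scene")[:,:,::-1]
cv2.imwrite("pics/g3.png",np.hstack([t[100:400,160:480],s[0:300,60:380]]))
E
```

```text
[ 26.8  -2.7 106.5 -39.6  98.3  28.6]
[ 245.6    2.6 -147.1] [332.6   3.2 -60.2]
```

View pics/g3.png

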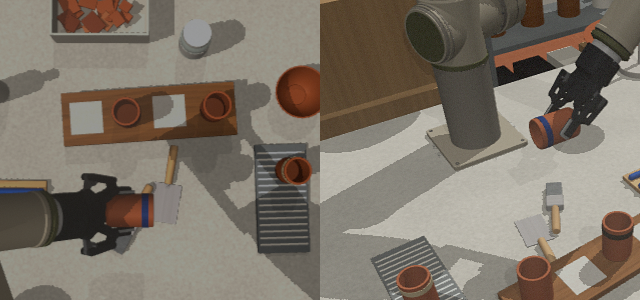

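The picture shows the beaker held level, with its mouth and blue band toward -y. Now to the cradle.

Emit:
apply_moves(
  targets=[
    [20,0.3,-12,0,0,0,1],
    [25,0.3,-15,0,0,0,1],
    [25,0.3,-15,0,0,0,1],
    [25,0.3,-15,0,0,0,1],
    [25,0.3,-15,0,0,0,1],
    [25,0.3,-15,0,0,0,1],
    [25,0.3,-15,0,0,0,1],
    [25,0.3,-15,0,0,0,1],
    [25,0.3,-15,0,0,0,1],
    [25,0.3,-15,0,0,0,1],
    [10,0,10,0,0,0,1],
    [15,0,15,0,0,0,1],
    [15,0,15,0,0,0,1],
    [12,0,12,0,0,0,1],
    [10,0,10,0,0,0,1],
    [10,0,10,0,0,0,1],
    [6,0,6,0,0,0,1],
    [3,0,3,0,0,0,1],
    [0,0,0,0,0,0,1],
  ],
)

```text
time: 13.15
tool_pos: [431.1, 274.7, 38.1]
tcp_rot: [180.0, 45.0, 90.0]
ft_force: [-0.6, 0.1, -1.8]
finger_gap: 59.4
grip_force: 49.1
```

```bash
python3 - <<'E'
from h import *
print(sensors.sense()["joint_pos"].round(1))
print(goto((428.5,275.7,27)))
E
```

```text
[ 47.7  37.7  78.2 -28.8  99.3  52.1]
[ 8.5 -2.6  7.1]
```

Emit:
apply_moves(
  targets=[
    [3,-1.3,2.5,0,0,0,1],
    [2,-1.3,2,0,0,0,1],
    [1,0,1,0,0,0,1],
    [0.7,0,0.7,0,0,0,1],
    [0,0,0,0,0,0,1],
  ],
)

```text
time: 13.78
tool_pos: [428.4, 274.9, 28.9]
tcp_rot: [-180.0, 45.0, 90.0]
ft_force: [-1.0, -0.2, -1.7]
finger_gap: 59.3
grip_force: 49.1
```

Emit:
apply_moves(
  targets=[
    [0.7,0,0.7,0,0,0,1],
    [0.7,0,0.7,0,0,0,1],
    [0,0,0,0,0,0,1],
  ],
)

```text
time: 14.15
tool_pos: [428.4, 274.9, 26.9]
tcp_rot: [-180.0, 45.0, 90.0]
ft_force: [-0.2, 0.5, -1.5]
finger_gap: 58.9
grip_force: 49.1
```

Emit:
apply_moves(
  targets=[
    [0.7,0,0.7,0,0,0,1],
    [0,0,0,0,0,0,1],
  ],
)

```text
time: 14.4
tool_pos: [428.5, 275.0, 26.2]
tcp_rot: [180.0, 45.0, 90.0]
ft_force: [-1.7, 0.4, 0.9]
finger_gap: 59.3
grip_force: 49.3
```

Emit:
apply_moves(
  targets=[
    [0.7,0,0.7,0,0,0,1],
    [0,0,0,0,0,0,1],
  ],
)

```text
time: 14.65
tool_pos: [428.5, 275.0, 26.2]
tcp_rot: [180.0, 45.0, 89.9]
ft_force: [-3.8, -1.1, 6.1]
finger_gap: 59.1
grip_force: 49.8
```

Emit:
apply_moves(
  targets=[
    [0,0,0,0,0,0,0.2],
    [0,0,0,0,0,0,0],
    [0,0,0,0,0,0,0],
    [0,0,0,0,0,0,0],
    [0,0,0,0,0,0,0],
    [0,0,-10,0,0,0,0],
    [0,0,-20,0,0,0,0],
    [0,0,-30,0,0,0,0],
    [0,0,-40,0,0,0,0],
    [0,0,-40,0,0,0,0],
  ],
)

```text
time: 15.9
tool_pos: [428.3, 375.1, 125.5]
tcp_rot: [180.0, 45.0, 90.0]
ft_force: [1.0, -0.4, -0.4]
finger_gap: 85.5
grip_force: 0.0
```

```bash
python3 - <<'E'
from h import *
t=optics.snapshot("top")[:,:,::-1];s=optics.snapshot("scene")[:,:,::-1]
cv2.imwrite("pics/g4.png",np.hstack([cv2.resize(t[240:340,100:230],None,fx=3,fy=3),cv2.resize(s[110:210,320:450],None,fx=3,fy=3)]))
E
```

```text
(no output)
```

View pics/g4.png

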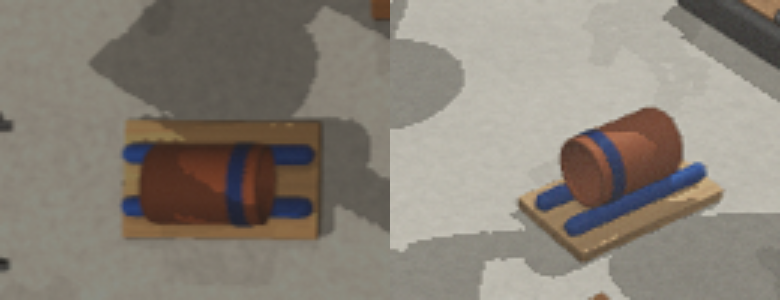

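Released: the beaker lies along the rails, centred near top pixel (169,301), which is about (428,299). Now I regrasp it from the other side.

Emit:
apply_moves(
  targets=[
    [-15,0,-15,0,0,0,0],
    [-30,0,-30,0,0,0,0],
    [0,0,0,0,0.157,0,0],
    [0,0,0,0,0.157,0,0],
    [0,0,0,0,0.157,0,0],
    [0,0,0,0,0.157,0,0],
    [0,0,0,0,0.157,0,0],
    [0,0,0,0,0.157,0,0],
    [0,0,0,0,0.157,0,0],
    [0,0,0,0,0.157,0,0],
    [0,0,0,0,0.157,0,0],
    [0,0,0,0,0.157,0,0],
    [0,0,0,0,0,0,0],
  ],
)

```text
time: 17.62
tool_pos: [427.2, 371.2, 184.7]
tcp_rot: [-179.6, -44.9, 89.5]
ft_force: [-0.5, 0.1, -1.0]
finger_gap: 85.4
grip_force: 0.0
```

```bash
python3 - <<'E'
from h import *
print(sensors.sense()["joint_pos"].round(1))
print(goto((428.5,239,105)),goto((428.5,317,26.7)))
E
```

```text
[  6.  -12.  118.8  46.9  74.1  -7.6]
[-149.9    2.2  -36.9] [-150.     2.3   73.6]
```

Emit:
apply_moves(
  targets=[
    [-25,0.4,-12,0,0,0,0],
    [-25,0.4,-12,0,0,0,0],
    [-25,0.4,-13,0,0,0,0],
    [-25,0.3,0,0,0,0,0],
    [-25,0.3,0,0,0,0,0],
    [-25,0.3,0,0,0,0,0],
    [0,0,0,0,0,0,0],
  ],
)

```text
time: 18.5
tool_pos: [430.0, 241.1, 107.1]
tcp_rot: [-179.8, -44.8, 89.9]
ft_force: [-0.5, -0.6, 0.1]
finger_gap: 85.4
grip_force: 0.0
```

```bash
python3 - <<'E'
from h import *
print(sensors.sense()["joint_pos"].round(1))
print(goto((428.5,317,26.7)))
E
```

```text
[-11.2  -6.1 122.5  44.7  79.  -26.4]
[ -2.9  -1.3 110.6]
```

Emit:
apply_moves(
  targets=[
    [-2.5,-1.3,20,0,0,0,0],
    [0,0,25,0,0,0,0],
    [0,0,25,0,0,0,0],
    [0,0,20,0,0,0,0],
    [0,0,15,0,0,0,0],
    [0,0,5,0,0,0,0],
    [0,0,0,0,0,0,0],
  ],
)

```text
time: 19.38
tool_pos: [429.3, 317.9, 28.6]
tcp_rot: [180.0, -45.0, 90.1]
ft_force: [0.2, 0.8, -0.2]
finger_gap: 85.6
grip_force: 0.0
```

Emit:
apply_moves(
  targets=[
    [0.5,-0.6,2,0,0,0,0.3],
    [0,0,0,0,0,0,1],
    [0,0,0,0,0,0,1],
    [0,0,0,0,0,0,1],
    [0,0,0,0,0,0,1],
    [0,0,0,0,0,0,1],
    [0,0,0,0,0,0,1],
    [4,0,-4,0,0,0,1],
    [10,0,-10,0,0,0,1],
    [20,0,-20,0,0,0,1],
    [20,0,-20,0,0,0,1],
    [20,0,-20,0,0,0,1],
    [20,0,-20,0,0,0,1],
    [20,0,-20,0,0,0,1],
    [10,0,-10,0,0,0,1],
    [0,0,0,0,0,0,1],
  ],
)

```text
time: 21.38
tool_pos: [429.4, 319.3, 203.7]
tcp_rot: [179.8, -45.0, 90.1]
ft_force: [0.6, 0.3, -2.5]
finger_gap: 59.0
grip_force: 48.7
```

Emit:
apply_moves(
  targets=[
    [0,0,0,0,-0.12,0,1],
    [0,0,0,0,-0.145,0,1],
    [0,0,0,0,-0.145,0,1],
    [0,0,0,0,-0.145,0,1],
    [0,0,0,0,-0.145,0,1],
    [0,0,0,0,-0.145,0,1],
    [0,0,0,0,-0.145,0,1],
    [0,0,0,0,-0.145,0,1],
    [0,0,0,0,-0.145,0,1],
    [0,0,0,0,-0.145,0,1],
    [0,0,0,0,-0.145,0,1],
    [0,0,0,0,0,0,1],
  ],
)

```text
time: 22.88
tool_pos: [426.4, 319.1, 195.8]
tcp_rot: [-179.3, 45.5, 90.7]
ft_force: [-0.6, 0.7, -2.1]
finger_gap: 59.2
grip_force: 48.9
```

```bash
python3 - <<'E'
from h import *
print(sensors.sense()["joint_pos"].round(1))
t=optics.snapshot("top")[:,:,::-1];s=optics.snapshot("scene")[:,:,::-1]
cv2.imwrite("pics/g5.png",np.hstack([t[130:380,60:360],s[0:250,300:600]]))
E
```

```text
[ 50.3  32.7  67.7 -29.8 114.6  46. ]
```

View pics/g5.png

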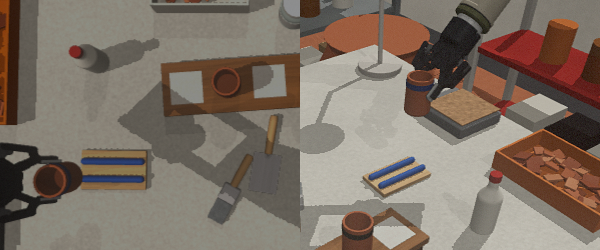

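The beaker now hangs mouth-up in the gripper, with its rim near top pixel (110,310). Next I yaw 45° and carry it above the left card.

Emit:
apply_moves(
  targets=[
    [-10,0,-10,-0.111,0,-0.111,1],
    [0,0,0,-0.111,0,-0.111,1],
    [0,0,0,-0.111,0,-0.111,1],
    [0,0,0,-0.111,0,-0.111,1],
    [0,0,0,-0.111,0,-0.111,1],
    [0,0,0,0,0,0,1],
    [0,0,0,0,0,0,1],
  ],
)

```text
time: 23.85
tool_pos: [429.2, 319.5, 218.5]
tcp_rot: [179.6, 44.9, 134.5]
ft_force: [-0.0, -0.9, -1.3]
finger_gap: 59.1
grip_force: 49.1
```

```bash
python3 - <<'E'
from h import *
s=sensors.sense();R=Ro.from_euler("xyz",s["tcp_rot"],degrees=True)
print(s["joint_pos"].round(1),R.apply([0,0,1]).round(3),R.apply([0,1,0]).round(3))
print(goto((630.5,112.7,205)),goto((630.5,112.7,76)))
E
```

```text
[ 60.2   6.1  97.5 -42.9  90.7  20.7] [ 0.499 -0.499 -0.709] [0.71  0.704 0.005]
[-195.    -2.8  213.2] [-103.9   -3.3  304.6]
```

Emit:
apply_moves(
  targets=[
    [-15,-0.3,16,0,0,0,1],
    [-20,-0.3,22,0,0,0,1],
    [-20,-0.3,22,0,0,0,1],
    [-20,-0.3,22,0,0,0,1],
    [-20,-0.3,22,0,0,0,1],
    [-20,-0.3,22,0,0,0,1],
    [-20,-0.3,22,0,0,0,1],
    [-20,-0.3,22,0,0,0,1],
    [-20,-0.3,22,0,0,0,1],
    [-20,-0.3,21,0,0,0,1],
    [0,0,0,0,0,0,1],
    [0,0,0,0,0,0,1],
  ],
)

```text
time: 25.35
tool_pos: [630.9, 113.0, 204.1]
tcp_rot: [179.9, 45.0, 134.8]
ft_force: [-0.0, 1.0, -2.5]
finger_gap: 59.2
grip_force: 49.3
```

```bash
python3 - <<'E'
from h import *
s=sensors.sense();print(s["joint_pos"].round(1),goto((630.5,112.7,76)))
for n in C: cv2.imwrite(f"pics/h_{n}.png",optics.snapshot(n)[:,:,::-1])
b=np.array((614,129.2,0))+[0,0,s["tool_pos"][2]-75+51]
P=[proj("top",b+[0,0,85]),proj("scene",b+[0,0,85]),proj("scene",b)]; print(np.round(P,1))
t,q=cv2.imread("pics/h_top.png"),cv2.imread("pics/h_scene.png")
u,v=P[0].astype(int);w,z=P[1].astype(int);print(u,v,w,z)
cv2.imwrite("pics/h.png",np.hstack([cv2.resize(t[v-35:v+35,u-50:u+50],None,fx=4,fy=4,interpolation=0),cv2.resize(q[z-30:z+90,w-50:w+50],None,fx=4,fy=4,interpolation=0)[:480] if 0 else cv2.resize(q[z-30:z+40,w-50:w+50],None,fx=4,fy=4,interpolation=0)]))
E
```

```text
[ 29.7   2.3 103.2 -47.2  68.4   0.7] [90.6 -0.6 90.6]
[[228.6 206. ]
 [399.5 145.9]
 [395.7 183.7]]
228 205 399 145
```

View pics/h.png

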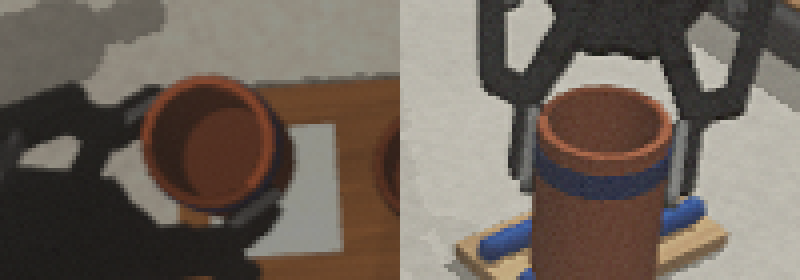

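The rim is at about (230.5,205.5) in top and (399.5,145.9) in scene, within 2 px of the expected position, and the beaker is upright. Lowering onto card 1.

```bash
python3 -c "
from h import *
print(tri((230.5,205.5),(399.5,145.9)),'expected z',204.1-75+51+85)"
```

```text
(array([615.3, 126.6, 266.7]), np.float64(2.2)) expected z 265.1
```

Emit:
apply_moves(
  targets=[
    [10,0,10,0,0,0,1],
    [15,0,15,0,0,0,1],
    [15,0,15,0,0,0,1],
    [15,0,15,0,0,0,1],
    [12,0,12,0,0,0,1],
    [8,0,8,0,0,0,1],
    [5,0,5,0,0,0,1],
    [3,0,3,0,0,0,1],
    [0,0,0,0,0,0,1],
    [0,0,0,0,0,0,1],
  ],
)

```text
time: 26.7
tool_pos: [630.8, 113.4, 87.2]
tcp_rot: [179.9, 45.0, 134.9]
ft_force: [0.0, -0.3, -2.1]
finger_gap: 59.4
grip_force: 49.3
```

Emit:
apply_moves(
  targets=[
    [2,0,2,0,0,0,1],
    [2,0,2,0,0,0,1],
    [1.4,0,1.4,0,0,0,1],
    [0.7,0,0.7,0,0,0,1],
    [0.7,0,0.7,0,0,0,1],
    [0,0,0,0,0,0,1],
  ],
)

```text
time: 27.45
tool_pos: [630.4, 113.2, 76.8]
tcp_rot: [180.0, 45.0, 135.0]
ft_force: [0.3, 0.5, -2.7]
finger_gap: 58.9
grip_force: 49.3
```

Emit:
apply_moves(
  targets=[
    [0.7,0,0.7,0,0,0,1],
    [0.7,0,0.7,0,0,0,1],
    [0,0,0,0,0,0,1],
  ],
)

```text
time: 27.82
tool_pos: [630.3, 113.2, 74.8]
tcp_rot: [180.0, 45.0, 135.0]
ft_force: [-0.1, 0.1, -1.8]
finger_gap: 58.8
grip_force: 49.3
```

Emit:
apply_moves(
  targets=[
    [0.7,0,0.7,0,0,0,1],
    [0.7,0,0.7,0,0,0,1],
    [0,0,0,0,0,0,1],
  ],
)

```text
time: 28.2
tool_pos: [630.3, 113.2, 72.7]
tcp_rot: [180.0, 45.0, 135.0]
ft_force: [-0.4, 0.7, -1.5]
finger_gap: 58.9
grip_force: 49.3
```

Emit:
apply_moves(
  targets=[
    [0.5,0,0.5,0,0,0,1],
    [0,0,0,0,0,0,1],
  ],
)

```text
time: 28.45
tool_pos: [630.6, 113.2, 72.5]
tcp_rot: [180.0, 45.0, 134.9]
ft_force: [-0.6, -1.2, 1.4]
finger_gap: 59.5
grip_force: 49.4
```

Emit:
apply_moves(
  targets=[
    [0,0,0,0,0,0,0.25],
    [0,0,0,0,0,0,0.1],
    [0,0,0,0,0,0,0],
    [0,0,0,0,0,0,0],
    [0,0,0,0,0,0,0],
    [0,0,-10,0,0,0,0],
    [0,0,-20,0,0,0,0],
    [0,0,-30,0,0,0,0],
    [0,0,-35,0,0,0,0],
    [0,0,-35,0,0,0,0],
    [-15,0,-35,0,0,0,0],
    [0,0,0,0,0,0,0],
  ],
)

```text
time: 29.95
tool_pos: [556.2, 191.4, 204.6]
tcp_rot: [179.4, 45.0, 134.7]
ft_force: [-0.2, 0.4, 0.2]
finger_gap: 85.1
grip_force: 0.0
```

```bash
python3 - <<'E'
from h import *
s=sensors.sense();print(s["joint_pos"].round(1))
for n in C: cv2.imwrite(f"pics/p_{n}.png",optics.snapshot(n)[:,:,::-1])
I={n:cv2.imread(f"pics/p_{n}.png") for n in C}
# expected rim / blue band location of beaker a on card 1
for n in C:
    h=cv2.cvtColor(I[n],cv2.COLOR_BGR2HSV); c=proj(n,(614,129,135)); print(n,"exp rim",c.round(1),"base",proj(n,(614,129,51)).round(1))
    u,v=c.astype(int); m=cv2.inRange(h,(0,100,30),(16,255,255))[v-30:v+60,u-35:u+35]
    bl=cv2.inRange(h,(105,90,25),(130,255,255))[v-30:v+60,u-35:u+35]
    ys,xs=np.nonzero(bl); print("blue",len(xs),xs.min()+u-35,xs.max()+u-35,ys.min()+v-30,ys.max()+v-30)
    # bright rim ring
    sub=I[n][v-22:v+22,u-22:u+22]
    print("red>wood row extents", [ (np.nonzero(m[r])[0]+u-35)[[0,-1]].tolist() if m[r].any() else 0 for r in range(0,90,8)])
E
```

```text
[ 41.3   1.1 104.4 -46.6  76.1   8.8]
scene exp rim [393.8 201.9] base [390.7 232.7]
blue 318 369 419 171 219
red>wood row extents [[394, 394], [404, 419], 0, [382, 403], [380, 409], [358, 406], [358, 406], [358, 416], [358, 427], [358, 425], [358, 412], [358, 399]]
top exp rim [239.9 213.7] base [245.7 217.6]Traceback (most recent call last):
  File "<stdin>", line 10, in <module>
    return umr_minimum(a, axis, None, out, keepdims, initial, where)
ValueError: zero-size array to reduction operation minimum which has no identity
```

Emit:
apply_moves(
  targets=[
    [0,0,-10,0,0.157,0,0],
    [0,0,-10,0,0.157,0,0],
    [0,0,-10,0,0.157,0,0],
    [0,0,-10,0,0.157,0,0],
    [0,0,-10,0,0.157,0,0],
    [0,0,0,0,0,0.157,0],
    [0,0,0,0,0,0.157,0],
    [0,0,0,0,0,0.157,0],
    [0,0,0,0,0,0.157,0],
    [0,0,0,0,0,0.157,0],
    [0,0,0,0,0,0,0],
  ],
)

```text
time: 31.42
tool_pos: [539.2, 203.6, 241.7]
tcp_rot: [-179.9, 0.0, 90.0]
ft_force: [-0.0, -0.2, -0.3]
finger_gap: 85.3
grip_force: 0.0
```

```bash
python3 - <<'E'
from h import *
s=sensors.sense();print(s["joint_pos"].round(1),goto((497.2,-329.4,180)))
E
```

```text
[15.6  3.2 86.1  0.  90.7 15.6] [-532.9  -42.1   62.1]
```

Emit:
apply_moves(
  targets=[
    [-30,-4,0,0,0,0,0],
    [-45,-4,0,0,0,0,0],
    [-45,-4,0,0,0,0,0],
    [-45,-4,0,0,0,0,0],
    [-45,-4,0,0,0,0,0],
    [-45,-4,0,0,0,0,0],
    [-45,-4,0,0,0,0,0],
    [-45,-4,0,0,0,0,0],
    [-45,-4,0,0,0,0,0],
    [-45,-3,0,0,0,0,0],
    [-45,-3,20,0,0,0,0],
    [-33,0,20,0,0,0,0],
    [-20,0,22,0,0,0,0],
    [0,0,0,0,0,0,0],
    [0,0,0,0,0,0,0],
  ],
)

```text
time: 33.3
tool_pos: [497.8, -328.6, 181.1]
tcp_rot: [180.0, -0.0, 90.1]
ft_force: [0.6, 0.2, 0.4]
finger_gap: 85.7
grip_force: 0.0
```

```bash
python3 - <<'E'
from h import *
s=sensors.sense();print(s["joint_pos"].round(1),goto((497.2,-329.4,42)))
# arm out of the way of the shelf: check beaker a rim on card 1 in top view
im=optics.snapshot("top")[:,:,::-1]; cv2.imwrite("pics/p2_top.png",im); sc=optics.snapshot("scene")[:,:,::-1]; cv2.imwrite("pics/p2_scene.png",sc)
for n,i in(("top",im),("scene",sc)):
    h=cv2.cvtColor(i,cv2.COLOR_BGR2HSV); m=cv2.inRange(h,(0,150,95),(11,255,255)) 
    for P in((614,129.2,135),(620.5,35,135)):
        u,v=proj(n,P); k=m[int(v)-20:int(v)+21,int(u)-20:int(u)+21]; ys,xs=np.nonzero(k)
        print(n,P,"exp",u.round(1),v.round(1),"ext",xs.min()+int(u)-20,xs.max()+int(u)-20,ys.min()+int(v)-20,ys.max()+int(v)-20,len(xs))
E
```

```text
[-38.4   7.7  87.7   0.   84.6 -38.5] [ -0.9  -0.6 139.1]
top (614, 129.2, 135) exp 239.8 213.7 ext 226 254 198 226 179
top (620.5, 35, 135) exp 285.7 210.6 ext 271 299 197 230 174
scene (614, 129.2, 135) exp 393.8 201.9 ext 408 408 200 200 1Traceback (most recent call last):
  File "<stdin>", line 9, in <module>
    return umr_minimum(a, axis, None, out, keepdims, initial, where)
ValueError: zero-size array to reduction operation minimum which has no identity
```

Beaker a's rim centre measures (240,212) against the expected (239.8,213.7), so it stands on card 1. Now beaker b.

Emit:
apply_moves(
  targets=[
    [-1,-0.6,15,0,0,0,0],
    [0,0,25,0,0,0,0],
    [0,0,25,0,0,0,0],
    [0,0,25,0,0,0,0],
    [0,0,25,0,0,0,0],
    [0,0,15,0,0,0,0],
    [0,0,9,0,0,0,0],
    [0,0,0,0,0,0,0],
    [0,0,0,0,0,0,0.3],
    [0,0,0,0,0,0,1],
    [0,0,0,0,0,0,1],
    [0,0,0,0,0,0,1],
    [0,0,0,0,0,0,1],
    [0,0,0,0,0,0,1],
    [0,0,0,0,0,0,1],
    [0,0,0,0,0,0,1],
  ],
)

```text
time: 35.4
tool_pos: [497.9, -330.8, 43.5]
tcp_rot: [179.9, 0.1, 90.0]
ft_force: [-2.6, 1.5, 6.4]
finger_gap: 58.7
grip_force: 48.5
```

Emit:
apply_moves(
  targets=[
    [0,0,-6,0,0,0,1],
    [0,0,-15,0,0,0,1],
    [0,0,-28,0,0,0,1],
    [0,0,-28,0,0,0,1],
    [0,0,-28,0,0,0,1],
    [0,0,-28,0,0,0,1],
    [0,0,-28,0,0,0,1],
    [0,0,-20,0,0,0,1],
    [15,7,0,0,0,0,1],
    [30,14,0,0,0,0,1],
    [30,14,0,0,0,0,1],
    [30,14,0,0,0,0,1],
    [30,14,0,0,0,0,1],
    [30,14,0,0,0,0,1],
    [30,14,0,0,0,0,1],
    [30,14,0,0,0,0,1],
    [30,14,0,0,0,0,1],
    [16,11,0,0,0,0,1],
    [0,0,0,0,0,0,1],
    [0,0,0,0,0,0,1],
  ],
)

```text
time: 37.9
tool_pos: [626.8, -59.5, 222.3]
tcp_rot: [-180.0, 0.0, 90.0]
ft_force: [-0.8, -0.6, -1.5]
finger_gap: 59.0
grip_force: 48.9
```

```bash
python3 - <<'E'
from h import *
s=sensors.sense();print(s["joint_pos"].round(1),goto((628.5,-59.7,83)))
im=optics.snapshot("top")[:,:,::-1]; sc=optics.snapshot("scene")[:,:,::-1]
z=s["tool_pos"][2]-31.5
for n,i in(("top",im),("scene",sc)):
    h=cv2.cvtColor(i,cv2.COLOR_BGR2HSV); m=cv2.inRange(h,(0,110,40),(16,255,255))
    for P in((628.5,-59.7,z+42),):
        u,v=proj(n,P); b=blobs(m,(int(u)-45,int(v)-45,int(u)+45,int(v)+45),100); print(n,(u,v),[ (cv2.boundingRect(x),np.round(cen(x),1)) for x in b])
E
```

```text
[-10.1  11.7  78.9  -0.   89.4 -10.1] [-1.000e-01  1.800e+00  1.393e+02]
top (np.float64(333.83138504917827), np.float64(200.57141172651558)) [((293, 189, 85, 53), array([333.7, 217.1]))]
scene (np.float64(315.0006368981844), np.float64(203.39400118426653)) [((319, 234, 41, 14), array([342.6, 242.2])), ((342, 211, 18, 25), array([351.6, 222.7])), ((298, 200, 34, 31), array([314.4, 214.3])), ((296, 171, 22, 27), array([307.2, 184.7]))]
```

Emit:
apply_moves(
  targets=[
    [0,1,12,0,0,0,1],
    [0,0.8,22,0,0,0,1],
    [0,0,25,0,0,0,1],
    [0,0,25,0,0,0,1],
    [0,0,20,0,0,0,1],
    [0,0,14,0,0,0,1],
    [0,0,8,0,0,0,1],
    [0,0,5,0,0,0,1],
    [0,0,3,0,0,0,1],
    [0,0,2,0,0,0,1],
    [0,0,0,0,0,0,1],
    [0,0,0,0,0,0,1],
  ],
)

```text
time: 39.5
tool_pos: [629.3, -59.1, 87.3]
tcp_rot: [180.0, -0.0, 90.0]
ft_force: [-0.4, -0.2, -2.7]
finger_gap: 58.6
grip_force: 48.9
```

Emit:
apply_moves(
  targets=[
    [0,0,1,0,0,0,1],
    [0,0,1,0,0,0,1],
    [0,0,0,0,0,0,1],
  ],
)

```text
time: 39.88
tool_pos: [628.9, -59.1, 84.8]
tcp_rot: [180.0, -0.0, 90.0]
ft_force: [-0.5, 0.1, -2.8]
finger_gap: 58.9
grip_force: 48.9
```

Emit:
apply_moves(
  targets=[
    [0,0,1,0,0,0,1],
    [0,0,1,0,0,0,1],
    [0,0,0,0,0,0,1],
  ],
)

```text
time: 40.25
tool_pos: [628.9, -59.1, 82.8]
tcp_rot: [-180.0, -0.0, 90.0]
ft_force: [-0.1, -0.0, -2.3]
finger_gap: 58.6
grip_force: 48.9
```

Emit:
apply_moves(
  targets=[
    [0,0,0.7,0,0,0,1],
    [0,0,0,0,0,0,1],
  ],
)

```text
time: 40.5
tool_pos: [629.0, -59.1, 82.2]
tcp_rot: [180.0, -0.0, 90.0]
ft_force: [0.1, -0.3, -2.0]
finger_gap: 58.6
grip_force: 48.9
```

Emit:
apply_moves(
  targets=[
    [0,0,0.7,0,0,0,1],
    [0,0,0,0,0,0,1],
  ],
)

```text
time: 40.75
tool_pos: [629.1, -59.1, 81.7]
tcp_rot: [180.0, -0.0, 90.0]
ft_force: [-0.1, 0.5, -1.0]
finger_gap: 58.6
grip_force: 49.0
```

Emit:
apply_moves(
  targets=[
    [0,0,0.7,0,0,0,1],
    [0,0,0,0,0,0,1],
  ],
)

```text
time: 41.0
tool_pos: [629.2, -59.1, 81.6]
tcp_rot: [180.0, -0.0, 90.0]
ft_force: [-3.2, 0.8, 5.0]
finger_gap: 58.9
grip_force: 49.5
```

Contact. Releasing and retreating upward, then toward the robot.

Emit:
apply_moves(
  targets=[
    [0,0,0,0,0,0,0.25],
    [0,0,0,0,0,0,0.1],
    [0,0,0,0,0,0,0],
    [0,0,0,0,0,0,0],
    [0,0,0,0,0,0,0],
    [0,0,-8,0,0,0,0],
    [0,0,-15,0,0,0,0],
    [0,0,-25,0,0,0,0],
    [0,0,-35,0,0,0,0],
    [0,0,-35,0,0,0,0],
    [0,0,-35,0,0,0,0],
    [-20,-30,0,0,0,0,0],
    [-40,-30,0,0,0,0,0],
    [-40,-30,0,0,0,0,0],
    [-40,-30,0,0,0,0,0],
    [-40,-20,0,0,0,0,0],
    [-40,0,0,0,0,0,0],
    [0,0,0,0,0,0,0],
    [0,0,0,0,0,0,0],
  ],
)

```text
time: 43.38
tool_pos: [489.2, -278.9, 234.7]
tcp_rot: [179.9, -0.0, 90.0]
ft_force: [0.3, 1.1, 0.1]
finger_gap: 85.0
grip_force: 0.0
```

```bash
python3 - <<'E'
from h import *
I={n:optics.snapshot(n)[:,:,::-1] for n in C}
for n in C: cv2.imwrite(f"pics/f_{n}.png",I[n])
h=cv2.cvtColor(I["top"],cv2.COLOR_BGR2HSV); h0=cv2.cvtColor(cv2.imread("pics/top0.png"),cv2.COLOR_BGR2HSV)
ns=np.array((-.073,.997)); 
for nm,P in(("a",(614,129.2)),("c",(620.5,35)),("b",(628.5,-58.3)),("d",(635,-153))):
    u,v=proj("top",(*P,135)); o=[nm,u.round(1),v.round(1)]
    for H in(h0,h):
        m=cv2.inRange(H,(0,150,85),(11,255,255)); x0,y0=int(u)-20,int(v)-20; k=m[y0:y0+41,x0:x0+41]
        n,l,st,ce=cv2.connectedComponentsWithStats(k,connectivity=8)
        if n>1:
            i=1+np.argmax(st[1:,4]); x,y,w,q,A=st[i]; c=(x0+x+(w-1)/2,y0+y+(q-1)/2); o+=[c,(w,q),onz("top",c,135)[:2]]
    print(*o)
for col,lo,hi in(("blue",(105,90,25),(130,255,255)),("cream",(16,40,60),(30,130,200))):
    m=cv2.inRange(cv2.cvtColor(I["scene"],cv2.COLOR_BGR2HSV),lo,hi)
    P=(614,129.2,120) if col=="blue" else (628.5,-58.3,120)
    u,v=proj("scene",P).astype(int); ys,xs=np.nonzero(m[v-12:v+20,u-20:u+21]); print(col,(u,v),len(xs),xs.min()+u-20,xs.max()+u-20,ys.min()+v-12,ys.max()+v-12)
E
```

```text
a 239.8 213.7 (np.float64(240.0), np.float64(212.0)) (np.int32(29), np.int32(29)) [617.4 128.9]
c 285.7 210.6 (np.float64(285.0), np.float64(211.0)) (np.int32(29), np.int32(29)) [619.7  36.4] (np.float64(285.0), np.float64(211.0)) (np.int32(29), np.int32(29)) [619.7  36.4]
b 331.0 206.9 (np.float64(331.5), np.float64(207.0)) (np.int32(28), np.int32(29)) [628.2 -59.4]
d 376.9 203.8 (np.float64(377.0), np.float64(204.0)) (np.int32(29), np.int32(29)) [ 634.7 -153.3] (np.float64(377.0), np.float64(204.0)) (np.int32(29), np.int32(29)) [ 634.7 -153.3]
blue (np.int64(393), np.int64(207)) 12 385 408 211 219
cream (np.int64(317), np.int64(250)) 162 298 335 245 269
```

```bash
python3 -c "
from bench import r
print(r.hand_in())"
```

```text
the job is handed in; nothing more can be done
None
```

I handed the job in at about 43 s: the blue-banded beaker was laid on the cradle, released and regrasped, and both beakers now stand mouth-up about 4 mm and 1 mm from their card centres; the two shelf beakers measured unmoved, the other objects weren't re-measured, and no verdict came back.

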